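Spot a bracket blank through the jig bush with an automatic centre punch

TASK

Take the automatic centre punch out of the tool block, put its sleeve down the raised guide bush of the drill jig, and press it straight down onto the bracket blank until its spring snaps, then stop: never bear on the jig or blank with more than 18 N. Set the punch back upright in the same hole of the block without dropping it, and leave the other two tools in the block where they are.

Things in the scene. Friction and masses are not known exactly. Their poses are not given: they have to be found in the camera images.
- punch: automatic centre punch, bright steel, knurled round barrel, 0.15 kg; hangs upright in any one of the block's three holes. Origin: centre of the underside of its dark collar (24 across, 7 high), which rests on the block's top; z up the tool. Above it: barrel 18 mm across from 7 to 75 mm (grip near 50), dark cap 20 across to 91. Below: sleeve 12 across to -50, then the nose
- punch_tip (a point): pointed end of the 8 mm nose, 65 mm below the punch's origin when out. The nose slides up to 7.8 mm into the sleeve on a hidden spring: the push needed starts at 3 N, rises to about 8 N at 5 to 5.5 mm in, then the spring trips and the push drops at once to about 4 N (snapped: nose in past 5.8 mm); at 7.8 mm a hard stop, where force climbs steeply. Lifting re-arms it
- sleeve_end (a point): centre of the sleeve's bevelled lower end, fixed to the barrel, 50 mm below the punch's origin; z up the tool (with the nose out, the tip is at -15 mm here)
- jig: steel plate drill jig, fixed to the bench. Origin: centre of its underside. Base 160 (x) by 110 (y) mm; jig plate 150 by 100 on posts, 46 to 56 mm above the bench, screw heads to 61; toe clamps reach 92 out along y, a thumb screw 115 along -x. Between the plates the 4 mm aluminium bracket blank is clamped on packing, its height not known: its face is anywhere from 23 to 44 mm below the bush's top
- bush (a point): centre of the top rim of the jig's one raised guide bush: dark ring 29 mm across, bore 14 mm straight through to the blank, top 62 mm above the bench; at (28, 12) mm in the jig's x, y; z up
- stand: wooden tool block 60 (x) by 190 (y) by 80 mm high, fixed. Origin: centre of its underside. Three vertical 16 mm through holes on its middle line x = 0, at y = -60, 0, 60 mm, a tool in each; fingers have room on the -x and +x sides of a tool
- nutdriver: nut driver, fluted black handle 28 mm across and 80 high, hanging in another hole of the block (carry the punch clear over it); origin: centre of the handle's underside, on the block's top. Stays there
- pinvise: slim aluminium pin vise, handle 11 mm across and 64 high with a collar, hanging in another hole of the block; origin: centre of the collar's underside, on the block's top. Stays there
Things that resemble listed ones, but are neither listed nor needed, are in the scene too. What is shaped like the punch but orange is not meant.

How it is judged:
By the outcome, as a careful person would: the job done as asked, in the order asked, and still so for the second after the job is handed in, with the robot touching nothing.
It also fails if it takes over 64 s, if anything falls off the work surface, if the arm or the gripper's body presses on something with over 40 N, if the wrist force passes 120 N, or if a joint passes its speed limit or range.

ROBOT

A 7-joint arm with a two-finger parallel gripper is mounted at the origin on the work surface. World frame = base frame: x ahead of the robot, y to its left, z up, the work surface at z = 0. Lengths are in mm, angles in rad, forces in N, time in s.
With the tool pointing down it reaches from about 350 to 900 mm from the base axis. Payload 8.1 kg.
Tool frame: the origin (TCP) lies at the very end of the fingers, on their centre line; the grasp point (between the pads) lies arm.grip_depth behind it (arm.grip_depth is the distance from the TCP to the grasp point, in mm); z points along the fingers, y is the line along which they close (so a half turn about z gives the same grasp; the last joint's range is limited). The gripper opens to 85 mm and grips with 20 to 120 N. Pads are 22 mm wide; open, the fingers measure 114 mm over their backs; the gripper's body (76 mm by 85 mm) begins 54 mm behind the grasp point. The pads swing forward as they close: fully open they stand 13 mm farther back than shut.
Start: joints at [1.015, 0.434, 0.025, 1.573, -0.012, 1.134, -0.075], TCP at [273.408, -562.04, 231.323] pointing down, gripper open.
Joint ranges: [-2.62, 2.62], [-0.44, 2.09], [-1.27, 1.32], [0.08, 2.57], [-1.32, 4.46], [0.12, 2], [-2.74, 2.74]. Speed limits (rad/s): [2.22, 2.22, 3.01, 3.01, 3.14, 3.14, 3.14].

INTERFACE

Orientations are given as a unit quaternion [x, y, z, w].
In Python, from cell import get_state, read_camera, close_job, arm gives the robot as it stands.
- The arm moves only by the tool jog_arm, never from a script. Its argument "series" is a list of rows, each a list of 3 entries, a list of its own where there are three numbers: the closure, from -1 (fully open) to 1 (shut), then the shift along the tool's x, y, z in cm, then the turn about the tool's z in rad. In form: [[jaw, [tx, ty, tz], spin], ...]. A call has 1 to 20 rows; each row is the pose to reach, as a shift and turn from the pose commanded when the call began, along the tool's axes at that moment; what a row does not reach only later rows make up. A row lasts 1/8 s, in which the tool goes at most 62.5 mm and 10.7 degrees, less where a joint would pass 70% of its speed; a pose out of reach is approached as far as the arm can. A call with a gripper value outside its range is refused whole. The fingers move at their own pace and stop on an object; the grip force is fixed at half the most. Time passes only in rows, so rows that repeat a pose let the fingers close. It gives the time, the measured TCP pose, the force, the opening and the grip force at its end, in the units of the state.
- get_state(): the state, without advancing time (a new reading comes with each control period).
- read_camera(name): name is "scene" or "top" or "wrist"; returns a dict with "image" (384x512x3 uint8, blue, green, red), "intrinsics" (3x3 intrinsics, pixels), "k1" (the pictures are not rectified: a ray, as slopes to the right and down, at radius r is drawn at 1 + k1 r^2 times it, then the intrinsics apply), "rvec" (rotation vector, rad) and "tvec" (3), from world to camera coordinates, as OpenCV has them; the wrist camera has in their place "T_tool_cam" (4x4, takes a point from camera to tool coordinates, whose origin is the TCP and whose axes are the flange's). Camera axes: x right, y down, z forward; pixel columns grow to the right and rows downward; lengths in mm; the calibration is good to about 2 mm. A picture is of the moment at which its call begins: read the wrist's pose just before it. There is no depth.
- close_job(): hands the job in; it is judged then, once.
The state is a dict: "time_s": time; "joints": joint angles; "dq": joint speeds; "tau": joint torques, N m; "position": TCP position; "ee_rot": TCP orientation; "ft_force": force on the tool from outside, world axes, zero at the start; "ft_torque": the same for the moment, N m; "grip_width": finger opening in mm; "finger_force": force on a finger pad.
Only numpy, scipy, OpenCV 4.12 (cv2) and the standard library are available. Lean on these libraries where they do the work, as an engineer would, in place of code of your own. Each camera call takes 0.05 s, during which the arm holds its last target. There are 200 camera calls.

## Working session

There is one attempt and no reset: what is moved stays moved. The work goes in short steps, Python scripts to look and compute and a tool call to move; the robot and the scene stay as the last step left them, time stands still between calls to the robot, and variables do not carry over. Pictures are saved under pics/ and viewed, at most 13 in all, crops included, and the job is handed in when it is done.

Besides the shell and the picture viewer there is one more tool, called after ">>>" as name(argument=value, ...) on one line, values as JSON. jog_arm: Moves the arm, as the interface text tells. Its arguments: {"type":"object","properties":{"series":{"type":"array","items":{"type":"array"}}},"required":["series"]}

```bash
mkdir -p pics; ls; cat > h.py <<'E'
import numpy as np, cv2
from cell import get_state, read_camera, close_job, arm
from scipy.spatial.transform import Rotation as R
def cam(name):
    s=get_state(); d=read_camera(name)
    K=np.array(d["intrinsics"],float); k1=d["k1"]
    if name=="wrist":
        T=np.eye(4); T[:3,:3]=R.from_quat(s["ee_rot"]).as_matrix(); T[:3,3]=s["position"]
        W=T@np.array(d["T_tool_cam"]); Rc=W[:3,:3].T; t=-Rc@W[:3,3]
    else:
        Rc=cv2.Rodrigues(np.array(d["rvec"],float))[0]; t=np.array(d["tvec"],float).ravel()
    return dict(K=K,k1=k1,R=Rc,t=t,image=d["image"])
def ray(c,uv):
    D=np.array([c["k1"],0,0,0,0.])
    p=cv2.undistortPoints(np.array([[uv]],float),c["K"],D).ravel()
    return -c["R"].T@c["t"], c["R"].T@np.array([p[0],p[1],1])
def onz(c,uv,z):
    o,d=ray(c,uv); return o+d*(z-o[2])/d[2]
def proj(c,P):
    D=np.array([c["k1"],0,0,0,0.])
    return cv2.projectPoints(np.array(P,float).reshape(-1,3),cv2.Rodrigues(c["R"])[0],c["t"],c["K"],D)[0].reshape(-1,2)
E
python3 - <<'E'
from h import *
import pickle
s=get_state(); print({k:s[k] for k in s})
print([(a,getattr(arm,a)) for a in dir(arm) if a[0]!='_'])
for n in("scene","top"):
    c=cam(n); pickle.dump(c,open(n+".pkl","wb")); cv2.imwrite(f"pics/{n}0.png",cv2.resize(c["image"],(800,600),interpolation=cv2.INTER_CUBIC))
    print(n,c["K"].tolist(),c["k1"],-c["R"].T@c["t"],c["R"][2])
E
```

```text
pics
{'time_s': 0.0, 'joints': array([ 1.01538422,  0.43521203,  0.02496492,  1.57416475, -0.01160044,
        1.13399974, -0.07507995]), 'dq': array([-4.20953173e-04,  1.01725955e-03,  1.05347269e-04, -2.19307827e-03,
       -8.64764653e-05,  8.39162073e-04,  2.55847736e-04]), 'tau': array([ 5.12949337e-04, -6.70466638e+01,  1.02559179e+00, -3.16216385e+01,
        1.56772113e-02,  1.22254240e-02, -2.23344722e-05]), 'position': array([ 273.14771927, -561.54863959,  230.50652703]), 'ee_rot': array([ 9.74483982e-01,  2.24455557e-01, -2.53402752e-04, -7.79280430e-04]), 'ft_force': array([-0.03782339,  0.21147533, -0.56833989]), 'ft_torque': array([ 0.01443952, -0.04258499,  0.02577862]), 'finger_force': 0.0, 'grip_width': 85.38805197555757}
[('PlanningError', <class 'cell.PlanningError'>), ('grip_depth', 18.700000000000003)]
scene [[384.39671941487387, 0.0, 257.81689556387823], [0.0, 384.39671941487387, 184.34807035884518], [0.0, 0.0, 1.0]] 0.023333063373212747 [1061.8232852   416.97908474  751.72000317] [-0.62830922 -0.38052282 -0.67854986]
top [[367.34852253893774, 0.0, 261.3785835471232], [0.0, 367.34852253893774, 196.2226830834851], [0.0, 0.0, 1.0]] -0.06910189550035481 [ 374.21100286   40.56763925 1073.96879801] [ 0.08109088  0.02904189 -0.99628351]
```

View pics/scene0.png

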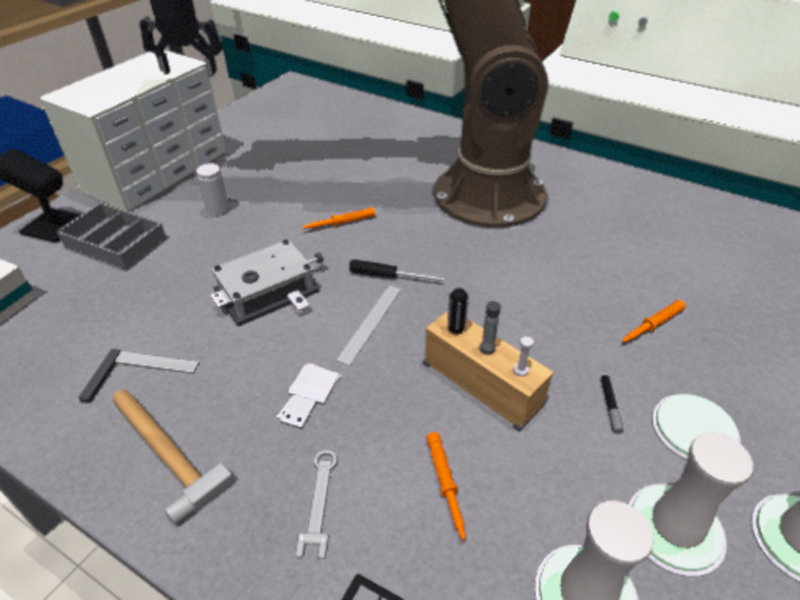

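View pics/top0.png

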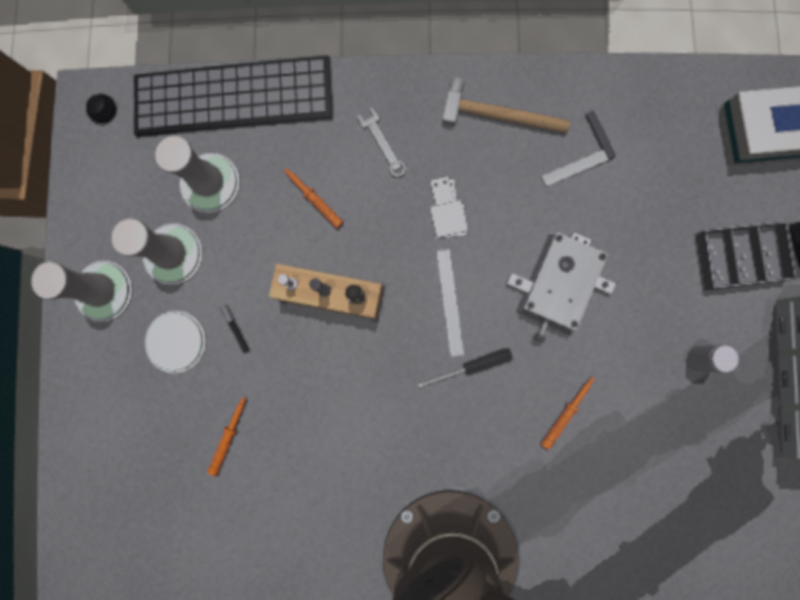

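The block holds the nut driver at one end, the punch in the middle (top view about 320,287) and the pin vise at the other end. The jig is at about (565,282) in the top view, with its bush at (566,264). I'll enlarge both.

```bash
python3 - <<'E'
from h import *
import pickle
T=pickle.load(open("top.pkl","rb"));S=pickle.load(open("scene.pkl","rb"))
def crop(c,x,y): return cv2.resize(c["image"][y:y+75,x:x+100],(400,300),interpolation=cv2.INTER_CUBIC)
# each 4x; origins
a=crop(T,160,150);b=crop(T,315,140);c=crop(S,260,175);d=crop(S,122,143)
cv2.imwrite("pics/c1.png",np.vstack([np.hstack([a,b]),np.hstack([c,d])]))
E
```

```text
(no output)
```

View pics/c1.png

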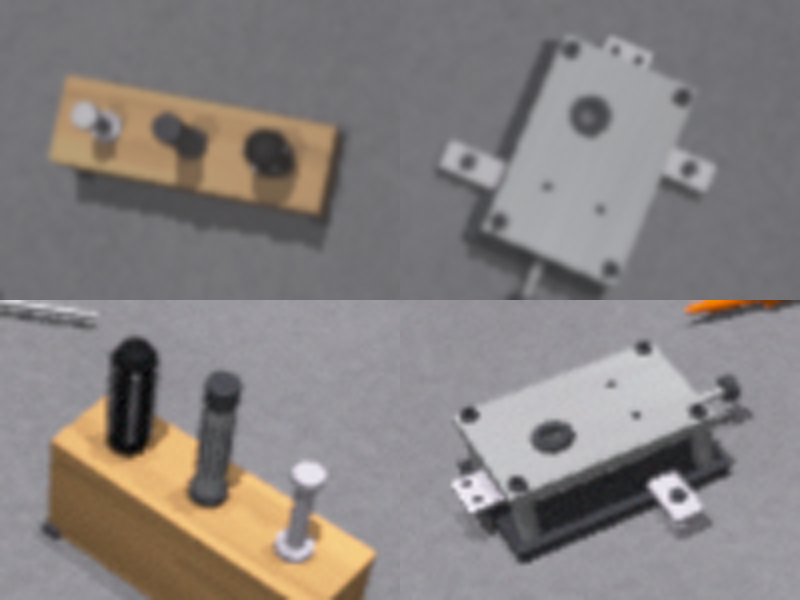

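```bash
python3 - <<'E'
from h import *
import pickle
T=pickle.load(open("top.pkl","rb"));S=pickle.load(open("scene.pkl","rb"))
f=lambda p,o:((p[0]+.5)/4-.5+o[0],(p[1]+.5)/4-.5+o[1])
A=(160,150);B=(315,140);C=(260,175);D=(122,143)
r=lambda v:np.round(v,1)
co=np.array([onz(T,f(p,A),80)[:2] for p in[(67,76),(340,127),(323,215),(50,161)]])
print("block",r(co.mean(0)),[r(np.linalg.norm(co[i]-co[i-1])) for i in range(4)],r(np.degrees(np.arctan2(*(co[0]+co[3]-co[1]-co[2])[::-1]))))
for n,p,z in[("punchcap",(168,128),171),("nut",(266,152),160),("pin",(85,115),144)]: print(n,r(onz(T,f(p,A),z)))
for n,p,z in[("punchcap",(223,80),171),("nut",(135,52),160),("pin",(310,172),144)]: print("S",n,r(onz(S,f(p,C),z)))
cs=np.array([onz(T,f(p,B),61)[:2] for p in[(170,49),(282,97),(211,268),(99,221)]])
print("jigscrews",r(cs.mean(0)),[r(np.linalg.norm(cs[i]-cs[i-1])) for i in range(4)],"xaxis deg",r(np.degrees(np.arctan2(*(cs[0]+cs[1]-cs[2]-cs[3])[::-1]))))
cs2=np.array([onz(S,f(p,D),61)[:2] for p in[(117,184),(70,113),(243,47),(298,110)]])
print("S jigscrews",r(cs2.mean(0)),[r(np.linalg.norm(cs2[i]-cs2[i-1])) for i in range(4)])
print("bush T",r(onz(T,f((190,116),B),62)),"S",r(onz(S,f((153,136),D),62)))
for c in(cs,cs2):
  th=np.arctan2(*(cs[0]+cs[1]-cs[2]-cs[3])[::-1]);m=c.mean(0);print("pred",r(m+[28*np.cos(th)-12*np.sin(th),28*np.sin(th)+12*np.cos(th)]))
s=get_state();print(r(R.from_quat(s["ee_rot"]).as_matrix()*100))
d=read_camera("wrist");print(r(np.array(d["T_tool_cam"])),d["intrinsics"])
E
```

```text
block [485.6 215.1] [np.float64(59.9), np.float64(192.7), np.float64(61.2), np.float64(192.3)] 78.4
punchcap [485.9 215.5 171. ]
nut [471.3 155.6 160. ]
pin [498.4 274.8 144. ]
S punchcap [487.1 214.6 171. ]
S nut [481.4 159.  160. ]
S pin [500.1 274.5 144. ]
jigscrews [ 500.8 -210.1] [np.float64(131.0), np.float64(84.5), np.float64(130.0), np.float64(83.3)] xaxis deg -24.1
S jigscrews [ 504.1 -211. ] [np.float64(132.1), np.float64(84.7), np.float64(130.4), np.float64(84.5)]
bush T [ 530.2 -210.3   62. ] S [ 534.9 -211.    62. ]
pred [ 531.3 -210.6]
pred [ 534.6 -211.4]
[[  89.9   43.7   -0.1]
 [  43.7  -89.9    0.1]
 [  -0.    -0.1 -100. ]]
[[   0.    -1.    -0.3   77.7]
 [   1.     0.     0.    -1.2]
 [  -0.    -0.3    1.  -143.7]
 [   0.     0.     0.     1. ]] [[296.49961028   0.         251.10226439]
 [  0.         296.49961028 191.90241856]
 [  0.           0.           1.        ]]
```

The two cameras agree: punch at (486,215), block yaw -11.6°, bush at about (532.5,-210.8), and all the sizes match. Moving above the punch.

>>> jog_arm(series=[[-1, [53.1, -60.5, 0], -0.915], [-1, [53.1, -60.5, 0], -0.915], [-1, [53.1, -60.5, 0], -0.915], [-1, [53.1, -60.5, 0], -0.915], [-1, [53.1, -60.5, 0], -0.915], [-1, [53.1, -60.5, 0], -0.915], [-1, [53.1, -60.5, 0], -0.915], [-1, [53.1, -60.5, 0], -0.915], [-1, [53.1, -60.5, 0], -0.915], [-1, [53.1, -60.5, 0], -0.915], [-1, [53.1, -60.5, 0], -0.915], [-1, [53.1, -60.5, 0], -0.915], [-1, [53.1, -60.5, 0], -0.915], [-1, [53.1, -60.5, 0], -0.915], [-1, [53.1, -60.5, 0], -0.915], [-1, [53.1, -60.5, 0], -0.915], [-1, [53.1, -60.5, 0], -0.915]])

```text
time_s: 2.28
position: [486.5, 213.0, 231.4]
ee_rot: [0.776, 0.631, -0.0, 0.0]
ft_force: [-0.5, -0.3, -0.6]
grip_width: 85.3
finger_force: 0.0
```

```bash
python3 - <<'E'
from h import *
import pickle
s=get_state();print(s["time_s"],s["position"],R.from_quat(s["ee_rot"]).as_matrix().round(3),s["joints"].round(2),s["ft_force"])
c=cam("wrist");pickle.dump(c,open("w1.pkl","wb"))
im=cv2.resize(c["image"],(800,600),interpolation=cv2.INTER_CUBIC)
k=800/512
for P,col in[((486.3,215,171),(0,0,255)),((486.3,215,80),(0,255,0)),((486.3,215,155),(255,0,0))]:
  p=proj(c,[P])[0];print(P,p*k);cv2.circle(im,tuple(int(v) for v in (p*k)),4,col,1)
cv2.imwrite("pics/w1.png",im)
E
```

```text
2.275 [486.45893682 212.98211905 231.41953257] [[ 0.204  0.979  0.   ]
 [ 0.979 -0.204 -0.001]
 [-0.001  0.    -1.   ]] [-0.04  0.35 -0.62  1.76  0.23  1.1  -0.94] [-0.50958315 -0.25978034 -0.57810183]
(486.3, 215, 171) [391.61901488 323.68220094]
(486.3, 215, 80) [391.88029376 275.04665165]
(486.3, 215, 155) [391.67908565 312.505496  ]
```

View pics/w1.png

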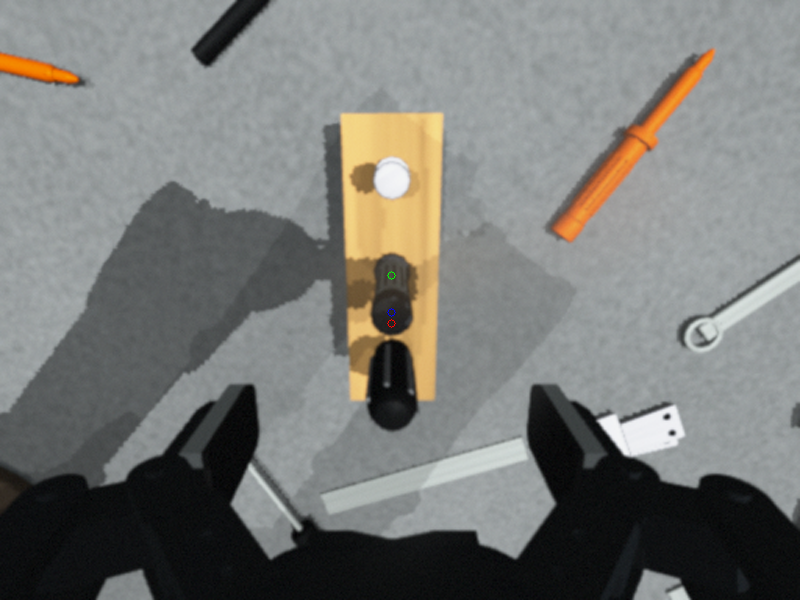

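The punch's cap shows at (391.5,313), about 10 px up from the prediction, while its base agrees. Cross-checking with the block's corners and the other two caps.

```bash
python3 - <<'E'
from h import *
import pickle
c=pickle.load(open("w1.pkl","rb"));k=512/800
s=get_state();print(s["time_s"],s["position"])
g=lambda p,z:onz(c,((p[0]+.5)*k-.5,(p[1]+.5)*k-.5),z).round(1)
co=np.array([g(p,80) for p in[(341,114),(443,113),(436,400),(350,400)]]);print(co,co.mean(0))
print("cap",g((391.5,313),171),"pin",g((392,178),144),"nut",g((392,405),160))
print("collar far edge",g((391,255),80),g((391,255),87))
print("cap w",g((371,313),171)-g((412,313),171))
print("predict z80 holes",(proj(c,[[486.3,215,80],[498.4,273.8,80],[474.2,156.2,80]])/k).round(0).tolist())
E
```

```text
2.325 [486.4305618  213.23874114 231.45894468]
[[476.7 317.3  80. ]
 [535.7 305.6  80. ]
 [498.3 118.4  80. ]
 [438.  130.9  80. ]] [487.175 218.05   80.   ]
cap [487.2 220.4 171. ] pin [499.5 278.6 144. ] nut [476.3 166.6 160. ]
collar far edge [488.3 228.5  80. ] [488.7 229.9  87. ]
cap w [-18.7   3.9   0. ]
predict z80 holes [[392.0, 275.0], [392.0, 181.0], [392.0, 359.0]]
```

The wrist camera carries a bias of about 3 mm along y, but everything else fits. The pads are wide enough for that, so I'll descend and grip, and use relative wrist measurements later.

>>> jog_arm(series=[[-1, [0.15, 0, 3], 0], [-1, [0.15, 0, 6], 0], [-1, [0.15, 0, 9], 0], [-1, [0.15, 0, 11], 0], [-1, [0.15, 0, 12], 0], [-1, [0.15, 0, 12], 0], [-1, [0.15, 0, 12], 0], [1, [0.15, 0, 12], 0], [1, [0.15, 0, 12], 0], [1, [0.15, 0, 12], 0], [1, [0.15, 0, 12], 0], [1, [0.15, 0, 12], 0], [1, [0.15, 0, 12], 0], [1, [0.15, 0, 12], 0], [1, [0.15, 0, 12], 0]])

```text
time_s: 4.2
position: [486.6, 215.9, 111.5]
ee_rot: [0.775, 0.632, 0.0, 0.0]
ft_force: [-1.2, -1.2, 5.8]
grip_width: 16.7
finger_force: 58.4
```

>>> jog_arm(series=[[1, [0, 0, -1], 0], [1, [0, 0, -2.5], 0], [1, [0, 0, -5], 0], [1, [0, 0, -8], 0], [1, [0, 0, -12], 0], [1, [0, 0, -16], 0], [1, [0, 0, -18], 0], [1, [0, 0, -18], 0], [1, [0, 0, -18], 0]])

```text
time_s: 5.32
position: [486.1, 215.4, 290.6]
ee_rot: [0.775, 0.632, -0.001, -0.0]
ft_force: [0.3, -1.0, -2.1]
grip_width: 16.8
finger_force: 58.6
```

```bash
python3 - <<'E'
from h import *
import pickle
s=get_state();print(s["time_s"],s["position"],s["ee_rot"],s["ft_force"],s["ft_torque"],s["grip_width"],s["joints"].round(2))
c=cam("wrist");pickle.dump(c,open("w2.pkl","wb"))
im=cv2.resize(c["image"],(800,600),interpolation=cv2.INTER_CUBIC)
cv2.imwrite("pics/w2.png",im)
E
```

```text
5.325 [486.13251663 215.35697249 290.59443342] [ 7.75139795e-01  6.31789501e-01 -5.68942313e-04 -2.77891497e-05] [ 0.3233989  -0.99583425 -2.13146735] [-0.00582166  0.02170141 -0.01173354] 16.83939720808481 [-0.03  0.31 -0.63  1.67  0.19  1.23 -0.91]
```

View pics/w2.png

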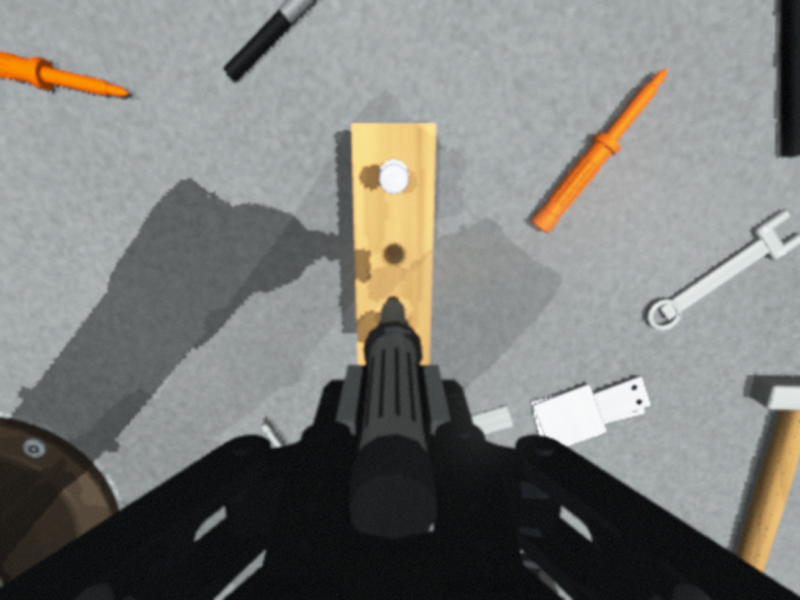

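The empty hole is at (394.5,254), and the held punch hangs straight and clear, with its collar near (393,340). Carrying it to above the bush with the same yaw.

>>> jog_arm(series=[[1, [-3, 0.96, 0], 0], [1, [-8, 2.57, 0], 0], [1, [-13.5, 4.34, 0], 0], [1, [-19, 6.11, 0], 0], [1, [-24.5, 7.88, 0], 0], [1, [-30, 9.65, 0], 0], [1, [-35, 11.26, 0], 0], [1, [-38.5, 12.38, 0], 0], [1, [-40.8, 13.12, 0], 0], [1, [-40.8, 13.12, 0], 0], [1, [-40.8, 13.12, 3], 0], [1, [-40.8, 13.12, 6], 0], [1, [-40.8, 13.12, 9], 0], [1, [-40.8, 13.12, 11], 0], [1, [-40.8, 13.12, 11], 0], [1, [-40.8, 13.12, 11], 0], [1, [-40.8, 13.12, 11], 0], [1, [-40.8, 13.12, 11], 0]])

```text
time_s: 7.62
position: [533.2, -210.4, 182.0]
ee_rot: [0.775, 0.632, 0.0, 0.001]
ft_force: [-0.1, -0.8, -2.2]
grip_width: 16.9
finger_force: 58.7
```

```bash
python3 - <<'E'
from h import *
import pickle
s=get_state();print(s["time_s"],s["position"],s["ee_rot"],s["ft_force"],s["ft_torque"],s["grip_width"],s["joints"].round(2))
ims=[]
for n in("wrist","scene","top"):
  c=cam(n);pickle.dump(c,open(n+"3.pkl","wb"))
  ims.append(c["image"])
cr=lambda im,x,y,w,h,W,H:cv2.resize(im[y:y+h,x:x+w],(W,H),interpolation=cv2.INTER_CUBIC)
c=pickle.load(open("scene3.pkl","rb"));u=proj(c,[[532.5,-210.8,90]])[0].astype(int);print(u)
a=cr(ims[0],156,90,200,150,800,600)
b=cr(ims[1],u[0]-50,u[1]-50,100,75,800,600)
cv2.imwrite("pics/w3.png",a);cv2.imwrite("pics/s3.png",b);print(u-50)
E
```

```text
7.625 [ 533.16308917 -210.35004084  182.04077002] [7.75135742e-01 6.31794439e-01 2.89173166e-04 5.33487581e-04] [-0.05299929 -0.81337456 -2.20401542] [0.01669095 0.00834912 0.06246664] 16.900592374406475 [ 0.59  0.43 -0.42  1.74  0.2   1.01 -0.11]
[158 168]
[108 118]
```

View pics/w3.png

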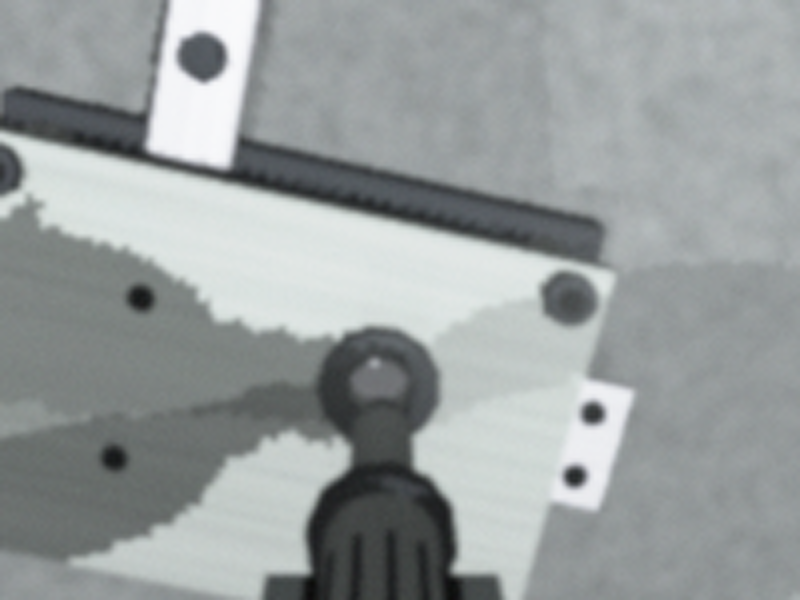

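View pics/s3.png

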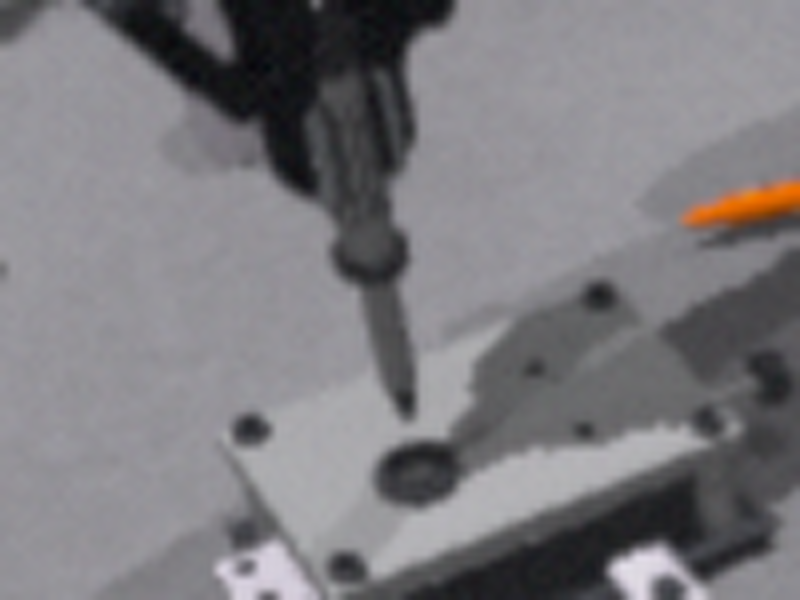

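The wrist crop shows the bush ring centred at (379,388), the sleeve hanging just before it along x≈384, and the collar near (381,530). The scene crop shows the tip at (405,418) and the bush at (418,473). Comparing these numerically.

```bash
python3 - <<'E'
from h import *
import pickle
W=pickle.load(open("wrist3.pkl","rb"));S=pickle.load(open("scene3.pkl","rb"))
fw=lambda p:((p[0]+.5)/4-.5+156,(p[1]+.5)/4-.5+90)
fs=lambda p:((p[0]+.5)/8-.5+108,(p[1]+.5)/8-.5+118)
r=lambda v:np.round(v,1)
print("S bush",r(onz(S,fs((418,473)),62)),"tip",r(onz(S,fs((406,420)),85.5)),"collar",r(onz(S,fs((370,252)),154)))
print("S screws",r(np.mean([onz(S,fs(p),61) for p in[(250,429),(346,566),(598,295),(710,421)]],0)))
print("W bush",r(onz(W,fw((379,388)),62)),"tip?",r(onz(W,fw((377,360)),85.5)))
wi=lambda P:((proj(W,P)-[156,90]+.5)*4-.5).round(0).tolist()
si=lambda P:((proj(S,P)-[108,118]+.5)*8-.5).round(0).tolist()
p=[533.2,-210.4]
P=[[*p,z] for z in(85.5,100.5,150.5,157.5)]
print("pred at TCP xy: tip, sleeve end, collar bot, collar top\nW",wi(P),"\nS",si(P))
M=R.from_quat(get_state()["ee_rot"]).as_matrix()
for a in((5,0),(0,5)):
  q=np.array(p)+a;print(a,wi([[*q,85.5],[*q,150.5]]),si([[*q,85.5],[*q,150.5]]))
E
```

```text
S bush [ 535.2 -210.9   62. ] tip [ 535.1 -210.9   85.5] collar [ 533.5 -211.8  154. ]
S screws [ 504.3 -211.    61. ]
W bush [ 532.3 -210.2   62. ] tip? [ 534.6 -197.3   85.5]
pred at TCP xy: tip, sleeve end, collar bot, collar top
W [[383.0, 419.0], [383.0, 443.0], [383.0, 545.0], [383.0, 563.0]] 
S [[411.0, 417.0], [403.0, 383.0], [376.0, 262.0], [372.0, 244.0]]
(5, 0) [[406.0, 415.0], [414.0, 539.0]] [[401.0, 426.0], [365.0, 270.0]]
(0, 5) [[378.0, 397.0], [377.0, 517.0]] [[423.0, 422.0], [388.0, 267.0]]
```

>>> jog_arm(series=[[1, [0, 0, 1], 0], [1, [0, 0, 2], 0], [1, [0, 0, 2.5], 0], [1, [0, 0, 2.8], 0], [1, [0, 0, 2.8], 0], [1, [0, 0, 2.8], 0], [1, [0, 0, 2.8], 0]])

```text
time_s: 8.65
position: [532.9, -210.4, 153.6]
ee_rot: [0.775, 0.632, 0.0, 0.0]
ft_force: [-0.3, 0.1, -2.1]
grip_width: 16.8
finger_force: 58.7
```

```bash
python3 - <<'E'
from h import *
import pickle
s=get_state();print(s["time_s"],s["position"],s["ee_rot"],s["ft_force"],s["ft_torque"])
ims=[]
for n in("wrist","scene","top"):
  c=cam(n);pickle.dump(c,open(n+"4.pkl","wb")); ims.append(c["image"])
g=lambda im:(255*(im/255.)**0.6).astype(np.uint8)
cr=lambda im,x,y,w,h,W,H:cv2.resize(g(im[y:y+h,x:x+w]),(W,H),interpolation=cv2.INTER_CUBIC)
a=cr(ims[0],210,150,80,60,640,480)  # 8x
b=cr(ims[1],148,155,20,60,160,480)
b=cr(ims[1],140,150,40,60,320,480)[:, :160*2]
cv2.imwrite("pics/w4.png",np.hstack([a[:,80:560],b]))
W=pickle.load(open("w2.pkl","rb"));k=.64
print("hole w2",onz(W,((395)*k-.5,254.5*k-.5),80).round(1))
E
```

```text
8.65 [ 532.94774375 -210.35460461  153.56820338] [7.75148667e-01 6.31778832e-01 1.08852761e-04 1.97301072e-04] [-0.32809291  0.11806441 -2.10880406] [-0.01056291  0.03905595  0.0386795 ]
hole w2 [487.8 218.8  80. ]
```

View pics/w4.png

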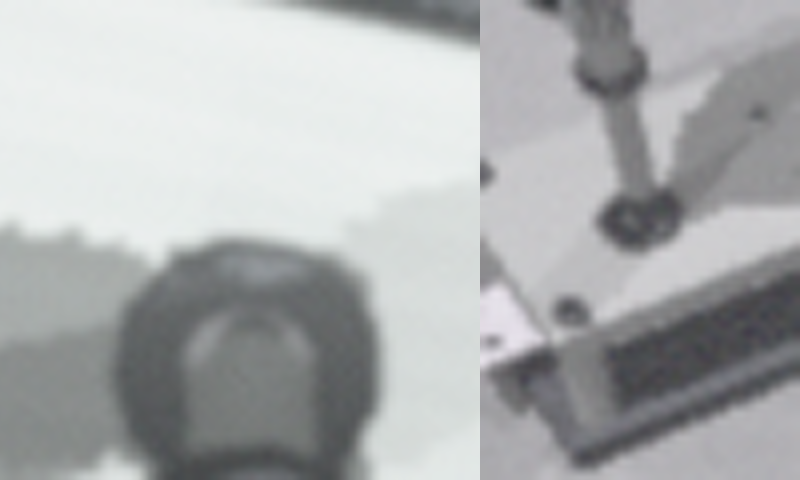

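```bash
python3 - <<'E'
from h import *
import pickle
W=pickle.load(open("wrist4.pkl","rb"))
wi=lambda P:((proj(W,P)-[220,150]+.5)*8-.5)
th=np.linspace(0,2*np.pi,73)
circ=lambda c,r,z:np.c_[c[0]+r*np.cos(th),c[1]+r*np.sin(th),0*th+z]
b=np.array([532.3,-210.2])
def ext(n,P):
  q=wi(P);print(n,"x",q[:,0].min().round(),q[:,0].max().round(),"y",q[:,1].min().round(),q[:,1].max().round())
ext("ring",circ(b,14.5,62));ext("bore",circ(b,7,62))
for dy in(-3,0,3):
  p=b+[0,dy];print(dy);ext(" sl6 end",circ(p,6,72));ext(" sl5 end",circ(p,5,72));ext(" sl6 z75",circ(p,6,75));ext(" nose4 z62",circ(p,4,62));ext(" collar bottom",circ(p,12,122));ext(" collar top",circ(p,12,129))
im=W["image"].astype(int)
print("col x=250/8+220", [tuple(im[y,251]) and int(im[y,251].sum()/3) for y in range(176,211)])
E
```

```text
ring x 110.0 387.0 y 240.0 503.0
bore x 181.0 315.0 y 310.0 437.0
-3
 sl6 end x 195.0 313.0 y 376.0 488.0
 sl5 end x 204.0 304.0 y 386.0 479.0
 sl6 z75 x 194.0 314.0 y 386.0 499.0
 nose4 z62 x 216.0 292.0 y 364.0 436.0
 collar bottom x 106.0 403.0 y 504.0 776.0
 collar top x 100.0 408.0 y 538.0 819.0
0
 sl6 end x 188.0 308.0 y 348.0 461.0
 sl5 end x 198.0 298.0 y 358.0 452.0
 sl6 z75 x 188.0 308.0 y 358.0 472.0
 nose4 z62 x 210.0 286.0 y 337.0 410.0
 collar bottom x 97.0 396.0 y 470.0 744.0
 collar top x 92.0 401.0 y 502.0 785.0
3
 sl6 end x 182.0 302.0 y 320.0 434.0
 sl5 end x 192.0 292.0 y 330.0 424.0
 sl6 z75 x 181.0 302.0 y 329.0 444.0
 nose4 z62 x 204.0 281.0 y 310.0 383.0
 collar bottom x 89.0 389.0 y 435.0 712.0
 collar top x 83.0 394.0 y 466.0 752.0
col x=250/8+220 [218, 218, 208, 169, 109, 89, 99, 102, 97, 81, 66, 61, 64, 62, 61, 69, 80, 82, 80, 79, 80, 78, 76, 75, 76, 77, 74, 74, 69, 58, 41, 35, 44, 60, 65]
```

```bash
python3 - <<'E'
from h import *
import pickle
W=pickle.load(open("wrist4.pkl","rb"));S=pickle.load(open("scene4.pkl","rb"))
def cr(im,x,y):
  g=im[y:y+45,x:x+30].astype(float); g=np.clip((g-20)/(140-20),0,1)**.8*255
  return cv2.resize(g.astype(np.uint8),(400,600),interpolation=cv2.INTER_CUBIC)
cv2.imwrite("pics/x5.png",np.hstack([cr(W["image"],236,176),cr(S["image"],145,150)]))
E
```

```text
(no output)
```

View pics/x5.png

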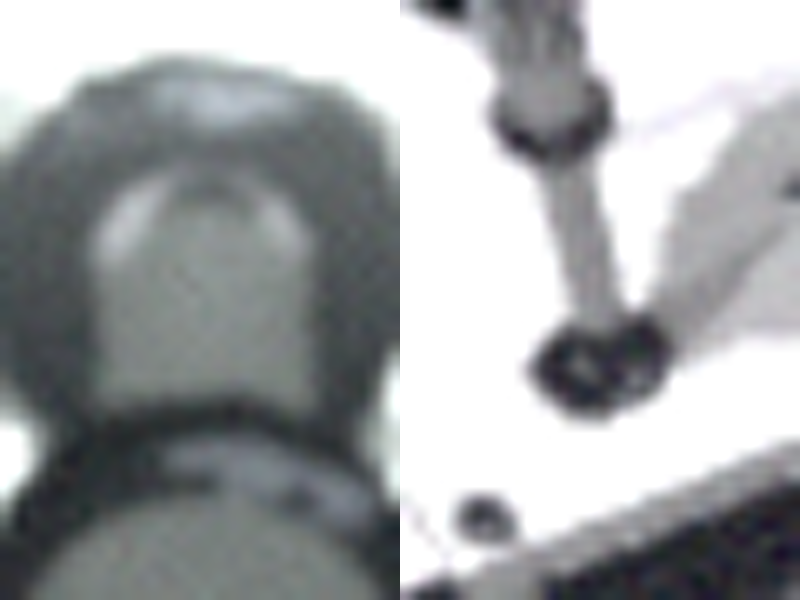

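In the wrist crop the sleeve is centred sideways (x=204 in both). Its front edge, the nose and the collar all sit about 2 mm too far along tool +x. I'll correct by 1.9 mm, then lower gently to the rim.

>>> jog_arm(series=[[1, [-0.1, 0, 0], 0], [1, [-0.19, 0, 0], 0], [1, [-0.19, 0, 0], 0], [1, [-0.19, 0, 0.3], 0], [1, [-0.19, 0, 0.6], 0], [1, [-0.19, 0, 0.8], 0], [1, [-0.19, 0, 0.95], 0], [1, [-0.19, 0, 1.05], 0], [1, [-0.19, 0, 1.1], 0], [1, [-0.19, 0, 1.15], 0], [1, [-0.19, 0, 1.15], 0]])

```text
time_s: 10.18
position: [532.4, -212.2, 141.8]
ee_rot: [0.775, 0.632, -0.0, 0.0]
ft_force: [-1.2, 0.2, -1.9]
grip_width: 16.7
finger_force: 58.7
```

```bash
python3 - <<'E'
from h import *
s=get_state();print(s["time_s"],s["position"],s["ft_force"].round(2),s["ft_torque"].round(3))
E
```

```text
10.175 [ 532.43526455 -212.21537067  141.83552633] [-1.23  0.22 -1.94] [0.035 0.015 0.042]
```

>>> jog_arm(series=[[1, [0, 0, 0.05], 0], [1, [0, 0, 0.1], 0], [1, [0, 0, 0.15], 0], [1, [0, 0, 0.2], 0], [1, [0, 0, 0.2], 0]])

```text
time_s: 10.8
position: [532.4, -212.3, 139.7]
ee_rot: [0.775, 0.632, -0.0, 0.0]
ft_force: [-0.2, -0.6, -2.0]
grip_width: 16.6
finger_force: 58.7
```

The sleeve is 3.8 mm into the bush with no load. Feeling for the blank.

>>> jog_arm(series=[[1, [0, 0, 0.1], 0], [1, [0, 0, 0.2], 0], [1, [0, 0, 0.3], 0], [1, [0, 0, 0.4], 0], [1, [0, 0, 0.5], 0], [1, [0, 0, 0.6], 0], [1, [0, 0, 0.6], 0]])

```text
time_s: 11.68
position: [532.4, -212.2, 133.7]
ee_rot: [0.775, 0.632, -0.0, -0.0]
ft_force: [0.2, -1.0, -2.4]
grip_width: 16.4
finger_force: 58.7
```

Tip is at about z=37, with no contact yet.

>>> jog_arm(series=[[1, [0, 0, 0.1], 0], [1, [0, 0, 0.2], 0], [1, [0, 0, 0.3], 0], [1, [0, 0, 0.35], 0], [1, [0, 0, 0.35], 0]])

```text
time_s: 12.3
position: [532.4, -212.2, 130.2]
ee_rot: [0.775, 0.632, -0.0, -0.0]
ft_force: [0.3, -1.5, -3.0]
grip_width: 16.6
finger_force: 58.7
```

>>> jog_arm(series=[[1, [0, 0, 0.1], 0], [1, [0, 0, 0.2], 0], [1, [0, 0, 0.3], 0], [1, [0, 0, 0.35], 0], [1, [0, 0, 0.35], 0]])

```text
time_s: 12.92
position: [532.4, -212.2, 126.7]
ee_rot: [0.775, 0.632, -0.0, -0.0]
ft_force: [-0.5, -1.1, -1.2]
grip_width: 16.7
finger_force: 58.7
```

>>> jog_arm(series=[[1, [0, 0, 0.05], 0], [1, [0, 0, 0.1], 0], [1, [0, 0, 0.1], 0]])

```text
time_s: 13.3
position: [532.4, -212.2, 125.9]
ee_rot: [0.775, 0.632, 0.0, 0.0]
ft_force: [-0.5, -1.5, -0.5]
grip_width: 16.8
finger_force: 58.7
```

>>> jog_arm(series=[[1, [0, 0, 0.05], 0], [1, [0, 0, 0.1], 0], [1, [0, 0, 0.1], 0]])

```text
time_s: 13.68
position: [532.5, -212.2, 124.9]
ee_rot: [0.775, 0.632, 0.0, 0.0]
ft_force: [-0.9, -1.2, 2.2]
grip_width: 16.3
finger_force: 58.9
```

Contact: about 4.5 N over baseline, so the nose is roughly 1.5 mm in. Pressing slowly.

>>> jog_arm(series=[[1, [0, 0, 0.05], 0], [1, [0, 0, 0.1], 0], [1, [0, 0, 0.15], 0], [1, [0, 0, 0.2], 0], [1, [0, 0, 0.2], 0]])

```text
time_s: 14.3
position: [532.5, -212.2, 122.8]
ee_rot: [0.775, 0.632, 0.0, 0.0]
ft_force: [-0.9, -1.6, 2.0]
grip_width: 16.4
finger_force: 59.1
```

```bash
cat > f.py <<'E'
from h import *
F=[]
for i in range(6):
    read_camera("scene"); s=get_state(); F.append(np.r_[s["ft_force"],s["position"],s["grip_width"]])
F=np.array(F);print(s["time_s"],F.mean(0).round(2),"std",F[:,:3].std(0).round(2))
E
python3 f.py
```

```text
14.6 [  -0.95   -1.89    3.36  532.49 -212.22  122.85   16.69] std [0.36 0.4  0.36]
```

>>> jog_arm(series=[[1, [0, 0, 0.05], 0], [1, [0, 0, 0.1], 0], [1, [0, 0, 0.15], 0], [1, [0, 0, 0.15], 0]])

```text
time_s: 15.1
position: [532.5, -212.2, 121.5]
ee_rot: [0.775, 0.632, 0.0, 0.0]
ft_force: [-1.6, -2.2, 4.5]
grip_width: 16.6
finger_force: 59.4
```

```bash
python3 f.py
```

```text
15.4 [  -1.42   -1.12    5.08  532.51 -212.23  121.45   16.8 ] std [0.44 0.55 0.54]
```

>>> jog_arm(series=[[1, [0, 0, 0.05], 0], [1, [0, 0, 0.1], 0], [1, [0, 0, 0.1], 0]])

```text
time_s: 15.78
position: [532.5, -212.2, 120.6]
ee_rot: [0.775, 0.632, 0.0, 0.0]
ft_force: [-1.7, -1.5, 6.9]
grip_width: 16.6
finger_force: 59.6
```

```bash
python3 f.py
```

```text
16.075 [  -1.59   -1.36    6.59  532.55 -212.24  120.61   16.48] std [0.64 0.47 0.52]
```

>>> jog_arm(series=[[1, [0, 0, 0.03], 0], [1, [0, 0, 0.06], 0], [1, [0, 0, 0.06], 0]])

```text
time_s: 16.45
position: [532.6, -212.3, 120.1]
ee_rot: [0.775, 0.632, 0.0, 0.0]
ft_force: [-1.8, -0.7, 7.6]
grip_width: 16.5
finger_force: 59.7
```

```bash
python3 f.py
```

```text
16.75 [  -1.87   -1.48    7.27  532.57 -212.25  120.07   16.62] std [0.28 0.31 0.41]
```

>>> jog_arm(series=[[1, [0, 0, 0.03], 0], [1, [0, 0, 0.05], 0], [1, [0, 0, 0.05], 0]])

```text
time_s: 17.12
position: [532.6, -212.2, 119.6]
ee_rot: [0.775, 0.632, 0.0, 0.0]
ft_force: [-1.7, -1.8, 6.8]
grip_width: 16.6
finger_force: 59.6
```

```bash
python3 f.py
```

```text
17.425 [  -2.15   -1.72    7.09  532.56 -212.25  119.54   16.65] std [0.32 0.35 0.43]
```

>>> jog_arm(series=[[1, [0, 0, 0.03], 0], [1, [0, 0, 0.05], 0], [1, [0, 0, 0.05], 0]])

```text
time_s: 17.8
position: [532.5, -212.2, 118.8]
ee_rot: [0.775, 0.632, 0.0, 0.0]
ft_force: [-1.1, -1.6, 5.1]
grip_width: 16.8
finger_force: 59.6
```

```bash
python3 f.py
```

```text
18.1 [  -1.29   -1.52    4.9   532.48 -212.24  118.77   16.74] std [0.44 0.28 0.66]
```

The force dropped by more than 2 N, so the trip is under way. A little further to be sure the nose is past 5.8 mm.

>>> jog_arm(series=[[1, [0, 0, 0.03], 0], [1, [0, 0, 0.05], 0], [1, [0, 0, 0.05], 0]])

```text
time_s: 18.48
position: [532.4, -212.2, 118.1]
ee_rot: [0.775, 0.632, -0.0, -0.0]
ft_force: [-0.6, -1.3, 3.4]
grip_width: 16.8
finger_force: 59.3
```

```bash
python3 f.py
```

```text
18.775 [-5.2000e-01 -1.9500e+00  2.4500e+00  5.3240e+02 -2.1219e+02  1.1812e+02
  1.6490e+01] std [0.4  0.38 0.39]
```

It has snapped: force fell to about 4.5 N, with travel about 6.4–6.9 mm, short of the stop. Lifting straight out and carrying back.

>>> jog_arm(series=[[1, [0, 0, -0.5], 0], [1, [0, 0, -1.2], 0], [1, [0, 0, -2.2], 0], [1, [0, 0, -3.5], 0], [1, [0, 0, -5], 0], [1, [0, 0, -8], 0], [1, [0, 0, -12], 0], [1, [0, 0, -15.5], 0], [1, [0, 0, -17.3], 0], [1, [0, 0, -17.3], 0], [1, [0, 0, -17.3], 0]])

```text
time_s: 20.15
position: [531.9, -212.0, 290.6]
ee_rot: [0.775, 0.632, -0.0, -0.0]
ft_force: [0.1, 0.5, -1.4]
grip_width: 16.9
finger_force: 58.8
```

>>> jog_arm(series=[[1, [3, -0.96, 0], 0], [1, [8, -2.57, 0], 0], [1, [13.5, -4.34, 0], 0], [1, [19, -6.11, 0], 0], [1, [24.5, -7.88, 0], 0], [1, [30, -9.65, 0], 0], [1, [35, -11.26, 0], 0], [1, [38.5, -12.38, 0], 0], [1, [40.99, -13.12, 0], 0], [1, [40.99, -13.12, 0], 0], [1, [40.99, -13.12, 0], 0], [1, [40.99, -13.12, 0], 0], [1, [40.99, -13.12, 0], 0], [1, [40.99, -13.12, 0], 0]])

```text
time_s: 21.9
position: [486.7, 215.3, 291.2]
ee_rot: [0.775, 0.631, -0.0, 0.0]
ft_force: [0.7, -0.0, -1.3]
grip_width: 16.7
finger_force: 58.8
```

```bash
python3 f.py; python3 - <<'E'
from h import *
import pickle
s=get_state();print(s["position"],s["ee_rot"].round(4))
c=cam("wrist");pickle.dump(c,open("w6.pkl","wb"));a=pickle.load(open("w2.pkl","rb"))
# compare held punch & hole between before/after
def sh(x0,x1,y0,y1):
  p,q=[cv2.cvtColor(i["image"],cv2.COLOR_BGR2GRAY)[y0:y1,x0:x1].astype(np.float32) for i in(a,c)]
  return np.round(cv2.phaseCorrelate(p,q,cv2.createHanningWindow(p.shape[::-1],cv2.CV_32F)),2) if 0 else cv2.phaseCorrelate(p,q,cv2.createHanningWindow(p.shape[::-1],cv2.CV_32F))
print("punch shift px",sh(228,276,205,345),"hole shift",sh(236,268,145,182))
cv2.imwrite("pics/w6.png",cv2.resize(np.hstack([i["image"][140:345,200:304] for i in(a,c)]),(609,600),interpolation=cv2.INTER_CUBIC))
E
```

```text
22.2 [-1.8000e-01  1.1000e-01 -1.4600e+00  4.8664e+02  2.1561e+02  2.9124e+02
  1.6710e+01] std [0.08 0.3  0.48]
[486.5893935  215.75674375 291.22291794] [0.7751 0.6318 0.     0.    ]
punch shift px ((-0.0679945121834784, -0.020287744861946067), 1.0632841242132363) hole shift ((-0.2749959768229644, 0.4818391226146588), 1.0822033792734147)
```

View pics/w6.png

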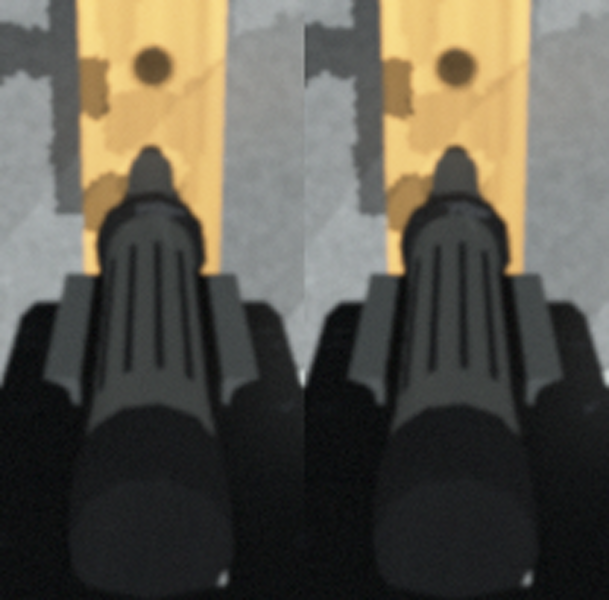

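Both crops match: the punch has not slipped in the grip and the hole sits in the same place, so I can reinsert along the same path.

>>> jog_arm(series=[[1, [0, 0, 3], 0], [1, [0, 0, 7], 0], [1, [0, 0, 9.5], 0], [1, [0, 0, 11], 0], [1, [0, 0, 12], 0], [1, [0, 0, 13], 0], [1, [0, 0, 14], 0], [1, [0, 0, 14], 0]])

```text
time_s: 23.25
position: [486.3, 215.5, 150.7]
ee_rot: [0.775, 0.632, -0.0, -0.0]
ft_force: [-0.1, 0.7, -1.1]
grip_width: 16.8
finger_force: 58.9
```

>>> jog_arm(series=[[1, [0, 0, 1], 0], [1, [0, 0, 2], 0], [1, [0, 0, 3], 0], [1, [0, 0, 3.5], 0], [1, [0, 0, 3.7], 0], [1, [0, 0, 3.8], 0], [1, [0, 0, 3.85], 0], [1, [0, 0, 3.85], 0]])

```text
time_s: 24.25
position: [486.7, 215.8, 112.9]
ee_rot: [0.775, 0.632, 0.0, 0.0]
ft_force: [0.1, 0.5, -1.2]
grip_width: 16.5
finger_force: 58.9
```

```bash
python3 f.py
```

```text
24.55 [-5.1000e-01  1.0000e-02 -1.9500e+00  4.8667e+02  2.1576e+02  1.1282e+02
  1.6730e+01] std [0.17 0.3  0.37]
```

>>> jog_arm(series=[[1, [0, 0, 0.05], 0], [1, [0, 0, 0.1], 0], [1, [0, 0, 0.13], 0], [1, [0, 0, 0.13], 0]])

```text
time_s: 25.05
position: [486.6, 215.7, 111.5]
ee_rot: [0.775, 0.632, -0.0, 0.0]
ft_force: [-1.8, -1.0, 1.6]
grip_width: 16.5
finger_force: 59.1
```

```bash
python3 f.py
```

```text
25.35 [ -0.92  -0.49   3.11 486.6  215.78 111.54  16.63] std [0.34 0.55 0.51]
```

The collar is seated on the block. Opening, then retreating straight up.

>>> jog_arm(series=[[0.6, [0, 0, 0], 0], [0.3, [0, 0, 0], 0], [0, [0, 0, 0], 0], [-0.5, [0, 0, 0], 0], [-1, [0, 0, 0], 0], [-1, [0, 0, 0], 0], [-1, [0, 0, 0], 0], [-1, [0, 0, 0], 0], [-1, [0, 0, -2], 0], [-1, [0, 0, -5], 0], [-1, [0, 0, -9], 0], [-1, [0, 0, -13], 0], [-1, [0, 0, -16], 0], [-1, [0, 0, -18], 0], [-1, [0, 0, -18], 0], [-1, [0, 0, -18], 0]])

```text
time_s: 27.35
position: [486.2, 215.4, 290.5]
ee_rot: [0.775, 0.632, -0.001, -0.0]
ft_force: [0.8, 0.6, -0.3]
grip_width: 85.7
finger_force: 0.0
```

```bash
python3 - <<'E'
from h import *
import pickle
c=cam("wrist");s=get_state();print(s["time_s"],s["position"],s["grip_width"])
a=c["image"][80:260,160:360]
S=cam("scene")["image"][175:250,260:360]
S0=pickle.load(open("scene.pkl","rb"))["image"][175:250,260:360]
f=lambda i,w,h:cv2.resize(i,(w,h),interpolation=cv2.INTER_CUBIC)
cv2.imwrite("pics/end.png",np.hstack([f(a,400,600),np.vstack([f(S,400,300),f(S0,400,300)])]))
E
```

```text
27.4 [486.15082798 215.32395209 290.25251254] 85.40285810826997
```

View pics/end.png

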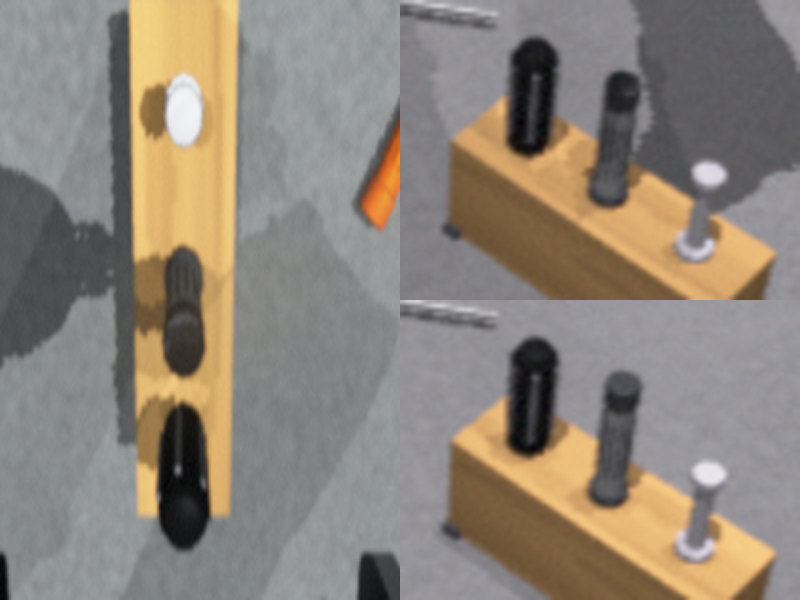

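The punch stands upright in its hole exactly as before, at (620,140) now against (620,440) before, and the other two tools have not moved. Handing in.

```bash
python3 -c "
from cell import close_job
print(close_job())"
```

```text
the job is handed in; nothing more can be done
None
```

The job is handed in: the punch snapped on the blank through the bush at about 9.5 N peak measured push (limit 18 N) and stands upright again in its own hole, with the nut driver and pin vise unmoved, after about 27.5 s of the 64 s allowed.

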